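# Pull-test the locating pins of an inspection fixture

### The job

Swing the keeper bar by its knob out square to the row of pins, then check that the three locating pins are retained: start with the pin farthest from the bar's pivot and work towards the pivot, tugging each straight up to about 12 N (never 20 N), holding it there for half a second and letting it go back fully home. Exactly one pin is not retained and will come out in your grip: lay it in the round steel reject dish, as soon as you find it or after the last test. Leave the keeper swung out, the dish where it is, and everything else undisturbed.

Things in the scene. Friction and masses are not known exactly. Their poses are not given: they have to be found in the camera images.
- fixture: aluminium block 90 x 260 mm, top face 40 mm above the table, on a 130 x 290 mm base plate 8 mm thick, fixed to the table. Origin under its centre at table height; its y runs along the row of three pins, its x across the row; the keeper's pivot is at its -y end (y = -105 mm)
- keeper (a joint): angle in rad of the keeper, a flat steel bar 20 mm wide, 7 mm thick, underside 78 mm above the table (6 mm over the pin heads): 0 = over the row of pins, along the fixture's +y; grows as it swings level, clockwise from above, towards the fixture's +x; 1.57 = straight out along +x; stop at 1.8. Stays where left (friction 0.12 N m)
- keeper_knob (a point): the keeper's upright black knob, 18 mm in diameter, 36 mm tall (85 to 121 mm above the table), 170 mm from the pivot. This point lies on its axis, 105 mm above the table, 16 mm below its top
- keeper_pivot (a point): the keeper's pivot axis, at the top face of the bar (85 mm above the table); the pivot cap and post reach 93 mm
- pin_a (a point): one of three look-alike steel pins, in any bore: upright head 16 mm across, 32 mm tall, on a 10 mm shank 26 mm long. Point: centre of the head; z its axis. A retained pin has a return spring of 1.5 N per mm from zero (8 mm at 12 N; stop at 20 mm) and springs back; the one that lost its clip (not told which) has no spring and lifts out with its own weight, 40 to 65 g. Closing fingers may first press a pin down by some N: count 12 N from no contact
- pin_b (a point): one of three look-alike steel pins, in any bore: upright head 16 mm across, 32 mm tall, on a 10 mm shank 26 mm long. Point: centre of the head; z its axis. A retained pin has a return spring of 1.5 N per mm from zero (8 mm at 12 N; stop at 20 mm) and springs back; the one that lost its clip (not told which) has no spring and lifts out with its own weight, 40 to 65 g. Closing fingers may first press a pin down by some N: count 12 N from no contact
- pin_c (a point): one of three look-alike steel pins, in any bore: upright head 16 mm across, 32 mm tall, on a 10 mm shank 26 mm long. Point: centre of the head; z its axis. A retained pin has a return spring of 1.5 N per mm from zero (8 mm at 12 N; stop at 20 mm) and springs back; the one that lost its clip (not told which) has no spring and lifts out with its own weight, 40 to 65 g. Closing fingers may first press a pin down by some N: count 12 N from no contact
- slot1 (a point): where the head centre of a pin lies, 56 mm above the table, when it is home in the one farthest from the keeper's pivot (150 mm) of the three bores, which stand 45 mm apart in a row; axes are the fixture's
- slot2 (a point): where the head centre of a pin lies, 56 mm above the table, when it is home in the middle one (105 mm from the pivot) of the three bores, which stand 45 mm apart in a row; axes are the fixture's
- slot3 (a point): where the head centre of a pin lies, 56 mm above the table, when it is home in the one nearest to the keeper's pivot (60 mm) of the three bores, which stand 45 mm apart in a row; axes are the fixture's
- dish: reject dish: round, open steel dish, 136 mm across at the rim, 124 mm at the foot, 40 mm high, wall 4 mm, floor 5 mm, loose on the table, 0.4 kg; origin under its centre
- cal_ball: calibration ball: 25 mm white ball on a black stand, foot 60 mm across, 113 mm tall; origin under the foot's centre. Bystander
- gauge_block: plain steel block 35 x 30 x 20 mm lying in front of the fixture; origin under its centre. Bystander
- ring_gauge: dark steel ring, 44 mm across, 18 mm high, lying behind the fixture; origin under its centre. Bystander
- bracket: L-shaped aluminium bracket 80 x 60 x 57 mm; origin under its foot plate's centre. Bystander
- caliper: caliper lying flat, 210 mm long, 13 mm high; origin under the middle of its beam. Bystander
- driver: screwdriver lying flat along its own x; origin near its middle. Bystander
- spares: rectangular grey plastic tray 130 x 110 x 35 mm with good spare pins in it, fixed to the plate; origin under its centre. Not the reject dish
There are look-alikes about, which are no part of the job. Leave any green look-alike of the dish alone.

How it is judged:
By the outcome, as a careful person would: the job done as asked, in the order asked, and still so for the second after the job is handed in, with the robot touching nothing.
It also fails if it takes over 67 s, if anything falls off the work surface, if the arm or the gripper's body presses on something with over 40 N, if the wrist force passes 120 N, or if a joint passes its speed limit or range.

### The arm

A 6-joint arm with a two-finger parallel gripper is mounted at the origin on the work surface. World frame = base frame: x ahead of the robot, y to its left, z up, the work surface at z = 0. Lengths are in m, angles in rad, forces in N, time in s.
With the tool pointing down it reaches from about 0.275 to 0.825 m from the base axis. Payload 5.2 kg.
Tool frame: the origin (TCP) lies on the centre line of the jaws, within the pads' length; the fingertips stand 22 mm ahead of it and the grasp point (between the pads) lies 3 mm ahead of it; z points along the fingers, y is the direction in which the jaws open and shut (so a half turn about z gives the same grasp; the last joint's range is limited). The gripper opens to 93 mm and grips with 3 to 60 N. Pads are 15 mm wide; open, the fingers measure 128 mm over their backs; the gripper's body (75 mm by 188 mm) begins 65 mm behind the grasp point.
Start: joints at [-1.306, 0.259, 1.535, -0, 1.348, -0.203], TCP at [0.248, -0.491, 0.241] pointing down, gripper open.
Joint ranges: [-3.14, 3.14], [-0.91, 2.08], [0.19, 2.58], [-1.22, 4.36], [0.22, 2.71], [-3.12, 3.12]. Speed limits (rad/s): [2.57, 2.57, 3.14, 3.14, 3.14, 3.14].

### API

Orientations are given as a unit quaternion [w, x, y, z].
In Python, from bench import robot gives the robot as it stands.
- The arm moves only by the tool jog_arm, never from a script. Its argument "plan" is a list of rows, each a list of 2 entries, a list of its own where there are three numbers: the shift along the tool's x, y, z in mm, then the turn, a rotation vector about the tool's x, y, z in rad. In form: [[[x, y, z], [rx, ry, rz]], ...]. A call has 1 to 10 rows; each row shifts and turns the commanded pose from where the row before left it, along the tool's axes as they then stand; what a row does not reach is not made up. A row lasts 1/8 s, in which the tool goes at most 62.5 mm and 10.7 degrees, less where a joint would pass 70% of its speed; a pose out of reach is approached as far as the arm can. A call is refused whole if a number of a shift passes 62.5 or a number of a turn 0.188, either way. A call with a gripper value outside its range is refused whole. "grip" is the closure, from -1 (fully open) to 1 (shut), set as the call begins (left out, the last holds). The fingers move at their own pace and stop on an object; the grip force is fixed at half the most. Time passes only in rows, so rows that do not move let the fingers close. It gives the time, the measured TCP pose, the force and the opening at its end, in the units of the state.
- robot.read_state(): the state, without advancing time (a new reading comes with each control period).
- robot.camera(name): name is "side" or "top"; returns the picture (384x512x3 uint8, red, green, blue); there is no depth.
- robot.calibration(name): a dict with "mtx" (3x3 intrinsics, pixels), "R" (3x3) and "t" (3): a world point X has camera coordinates R X + t. Camera axes: x right, y down, z forward; pixel columns grow to the right and rows downward; lengths in m; the calibration is good to about 2 mm. A picture is of the moment at which its call begins. calibration takes no time and is no camera call.
- robot.job_done(): hands the job in, once; it reports no verdict.
The state is a dict: "clock": time; "joint_pos": joint angles; "joint_velocities": joint speeds; "joint_efforts": joint torques, N m; "ee_pos": TCP position; "tcp_rot": TCP orientation; "contact_force": force on the tool from outside, world axes, zero at the start; "wrist_torque": the same for the moment, N m; "width": finger opening in m.
Only numpy, scipy, OpenCV 4.12 (cv2) and the standard library are available. Lean on these libraries where they do the work, as an engineer would, in place of code of your own. Each camera call takes 0.05 s, during which the arm holds its last target. There are 200 camera calls.

## Working session

There is one attempt and no reset: what is moved stays moved. The work goes in short steps, Python scripts to look and compute and a tool call to move; the robot and the scene stay as the last step left them, time stands still between calls to the robot, and variables do not carry over. Pictures are saved under pics/ and viewed, about 8 in all and at most 12, crops included, and the job is handed in when it is done.

Besides the shell and the picture viewer there is one more tool, called as name(argument=value, ...) on one line, values as JSON. jog_arm: Moves the arm, as the interface text tells. Its arguments: {"type":"object","properties":{"plan":{"type":"array"},"grip":{"type":"number"}},"required":["plan"]}

```bash
mkdir -p pics && ls && python3 - <<'E'
from bench import robot
import cv2,numpy as np
for n in("top","side"):
    im=robot.camera(n); cv2.imwrite(f"pics/{n}0.png",cv2.resize(im[:,:,::-1],(800,600),interpolation=cv2.INTER_CUBIC))
    c=robot.calibration(n); print(n,np.round(c["mtx"],1).tolist(),np.round(c["R"],4).tolist(),np.round(c["t"],4).tolist())
print(robot.read_state())
E
```

```text
pics
top [[398.8, 0.0, 260.5], [0.0, 398.8, 191.2], [0.0, 0.0, 1.0]] [[0.0084, -1.0, -0.0037], [-0.9819, -0.0076, -0.1892], [0.1891, 0.0052, -0.9819]] [0.018, 0.5163, 1.2601]
side [[475.8, 0.0, 263.7], [0.0, 475.8, 190.0], [0.0, 0.0, 1.0]] [[-0.9735, -0.2287, 0.0072], [-0.1443, 0.5891, -0.7951], [0.1776, -0.775, -0.6065]] [0.5258, 0.1149, 1.4415]
{'clock': 0.1, 'joint_pos': array([-1.30583967e+00,  2.59265457e-01,  1.53592243e+00, -2.01787799e-05,
        1.34799052e+00, -2.02791646e-01]), 'joint_velocities': array([ 1.42442337e-03, -3.07185895e-05, -2.41385679e-03, -9.12582187e-04,
        3.88896277e-04, -3.75465843e-04]), 'joint_efforts': array([ 2.41025118e-03, -4.38215268e+01, -2.84640670e+01,  7.22893118e-02,
        3.61221924e-02, -4.52481299e-05]), 'ee_pos': array([ 0.24788623, -0.49048766,  0.23992387]), 'tcp_rot': array([-7.92188295e-04,  9.72775047e-01,  2.31750036e-01, -3.44741047e-05]), 'contact_force': array([-0.56552293, -0.2008141 ,  0.53253253]), 'wrist_torque': array([0.0286837 , 0.07260632, 0.03926204]), 'width': 0.09323126876340113}
```

View pics/top0.png

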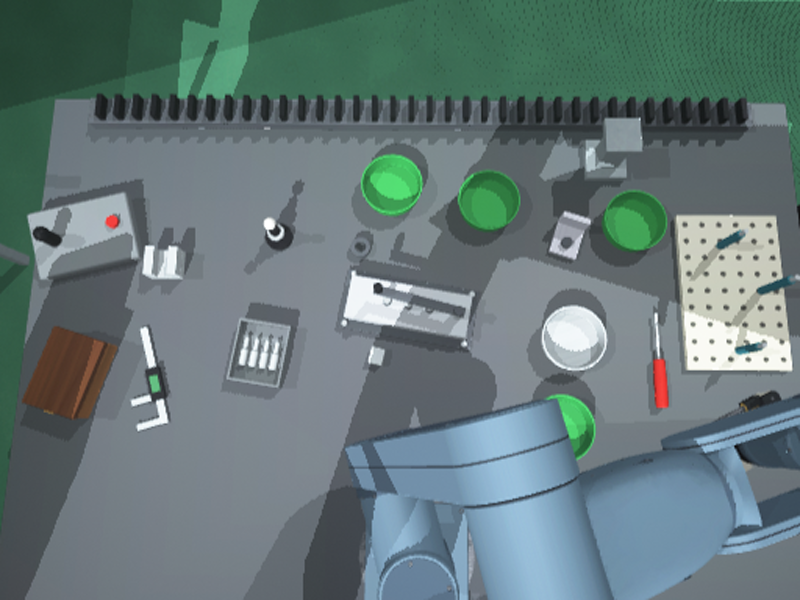

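View pics/side0.png

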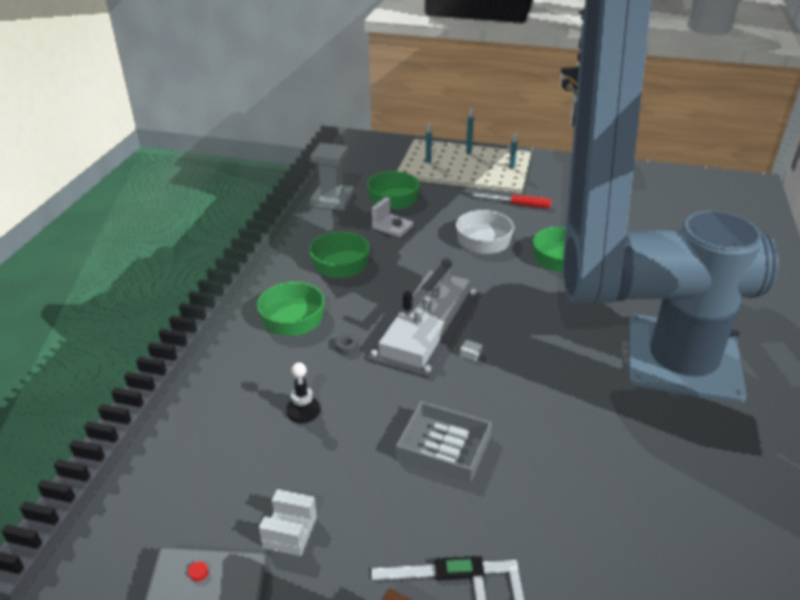

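The top view shows the fixture at about (408,308), knob (377,288), white steel dish (574,338), and green look-alikes around them. Next I'll enlarge.

```bash
cat > h.py <<'E'
import numpy as np,cv2
from bench import robot
def px2w(name,u,v,z):
    c=robot.calibration(name);R=np.array(c["R"]);t=np.array(c["t"])
    d=R.T@np.linalg.inv(c["mtx"])@[u,v,1];o=-R.T@t
    return o+d*(z-o[2])/d[2]
def w2px(name,X):
    c=robot.calibration(name);p=np.array(c["mtx"])@(np.array(c["R"])@X+np.array(c["t"]));return p[:2]/p[2]
def crop(name,u0,v0,w,h,s,fn):
    im=robot.camera(name)[v0:v0+h,u0:u0+w,::-1]
    cv2.imwrite("pics/"+fn,cv2.resize(im,(w*s,h*s),interpolation=cv2.INTER_CUBIC))
E
python3 -c "
from h import *
crop('top',210,160,190,90,4,'t1.png');crop('side',220,155,110,85,7,'s1.png')"
```

```text
(no output)
```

View pics/t1.png

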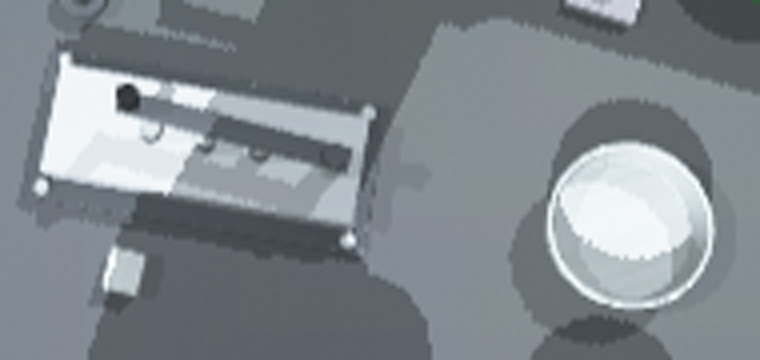

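View pics/s1.png

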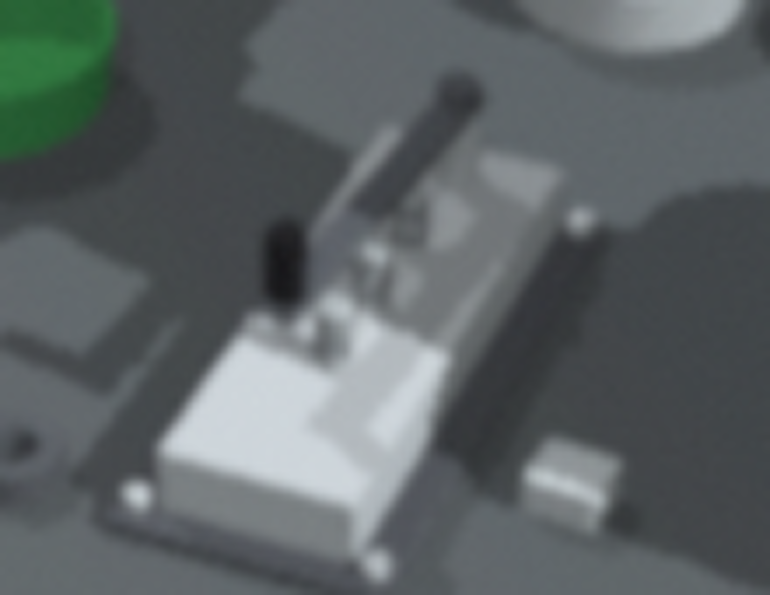

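Top crop: base-plate screws at (65,60), (369,113), (41,187), (348,240), knob (128,97), pivot (335,156), dish rim centred at (631,225). Side crop: knob (285,262), pivot cap (461,90), screws (137,494), (378,565), (581,221).

```bash
python3 - <<'E'
from h import *
T=lambda p:(210+(p[0]+.5)/4-.5,160+(p[1]+.5)/4-.5)
S=lambda p:(220+(p[0]+.5)/7-.5,155+(p[1]+.5)/7-.5)
P=lambda n,p,z:px2w(n,*p,z)
tc=[P("top",T(p),.012) for p in[(41,187),(348,240),(369,113),(65,60)]]
print("T screws",np.round(tc,4).tolist(),[round(float(np.linalg.norm(tc[i]-tc[i-1])),4) for i in range(4)])
sc=[P("side",S(p),.012) for p in[(378,565),(581,221),(137,494)]]
print("S screws (bl,br,tl)",np.round(sc,4).tolist())
o=np.mean(tc,0);y=(tc[0]+tc[3]-tc[1]-tc[2])[:2];y/=np.linalg.norm(y)
os=(sc[1]+sc[2])/2;ys=(sc[0]-sc[1])[:2];ys/=np.linalg.norm(ys)
for o,y in((o,y),(os,ys)):
    print("o",o.round(4),"yaw y",np.degrees(np.arctan2(-y[0],y[1])), "pivot",(o[:2]-.105*y).round(4),"slots",[(o[:2]+d*y).round(4).tolist() for d in(.045,0,-.045)])
print("knob T",P("top",T((128,97)),.115),"S",P("side",S((285,262)),.103))
print("pivot T",P("top",T((335,156)),.093),"S",P("side",S((461,90)),.093))
print("dish T",P("top",T((631,225)),.04), P("top",T((547,225)),.04),P("top",T((714,225)),.04))
print("side dish", P("side",(485/1.5625,226/1.5625),.04))
print("green", P("top",(489/1.5625,200/1.5625),.04))
E
```

```text
T screws [[0.4703, 0.1581, 0.012], [0.4277, -0.0989, 0.012], [0.5357, -0.1176, 0.012], [0.5798, 0.1407, 0.012]] [0.1109, 0.2605, 0.1097, 0.262]
S screws (bl,br,tl) [[0.4727, 0.1617, 0.012], [0.4299, -0.0957, 0.012], [0.5826, 0.1425, 0.012]]
o [0.5034 0.0206 0.012 ] yaw y -9.5462955651997 pivot [ 0.486 -0.083] slots [[0.5108, 0.0649], [0.5034, 0.0206], [0.4959, -0.0238]]
o [0.5063 0.0234 0.012 ] yaw y -9.447011862659911 pivot [ 0.489  -0.0802] slots [[0.5136, 0.0678], [0.5063, 0.0234], [0.4989, -0.021]]
knob T [0.52624972 0.08093039 0.115     ] S [0.53173686 0.08392623 0.103     ]
pivot T [ 0.48452657 -0.08224401  0.093     ] S [ 0.48662959 -0.07379552  0.093     ]
dish T [ 0.43847114 -0.32752605  0.04      ] [ 0.43792597 -0.25901792  0.04      ] [ 0.4390096  -0.39519249  0.04      ]
side dish [ 0.43932647 -0.31537662  0.04      ]
green [ 0.73863002 -0.15491447  0.04      ]
```

```bash
cat >> h.py <<'E'
from scipy.spatial.transform import Rotation as Ro, Slerp
def pose():
    s=robot.read_state();q=np.array(s["tcp_rot"]);return s,np.array(s["ee_pos"]),Ro.from_quat(q[[1,2,3,0]])
def down(psi): # tool x at world angle psi deg, z down
    return Ro.from_euler("z",psi,degrees=True)*Ro.from_euler("x",180,degrees=True)
def go(p1,psi,n):
    s,p,R=pose();sl=Slerp([0,1],Ro.concatenate([R,down(psi)]));out=[]
    for k in range(n):
        a=sl(k/n);d=a.inv().apply((np.array(p1)-p)/n)*1000;r=(a.inv()*sl((k+1)/n)).as_rotvec()
        out.append([[round(float(x),1) for x in d],[round(float(x),3) for x in r]])
    for i in range(0,n,10):print(str(out[i:i+10]).replace(" ",""))
E
python3 -c "
from h import *
go([.529,.082,.2],75.8,14)"
```

```text
[[[36.4,-27.4,2.9],[-0.0,-0.0,-0.061]],[[38.0,-25.2,2.9],[-0.0,-0.0,-0.061]],[[39.4,-22.8,2.9],[-0.0,-0.0,-0.061]],[[40.8,-20.4,2.9],[-0.0,-0.0,-0.061]],[[41.9,-17.8,2.9],[-0.0,-0.0,-0.061]],[[42.9,-15.2,2.9],[-0.0,-0.0,-0.061]],[[43.8,-12.6,2.9],[-0.0,-0.0,-0.061]],[[44.5,-9.9,2.9],[-0.0,-0.0,-0.061]],[[45.0,-7.2,2.9],[-0.0,-0.0,-0.061]],[[45.3,-4.4,2.9],[-0.0,-0.0,-0.061]]]
[[[45.5,-1.6,2.9],[-0.0,-0.0,-0.061]],[[45.5,1.1,2.9],[-0.0,-0.0,-0.061]],[[45.4,3.9,2.9],[-0.0,-0.0,-0.061]],[[45.1,6.7,2.9],[-0.0,-0.0,-0.061]]]
```

jog_arm(plan=[[[36,-27,3],[0,0,-0.061]],[[38,-25,3],[0,0,-0.061]],[[39,-23,3],[0,0,-0.061]],[[41,-20,3],[0,0,-0.061]],[[42,-18,3],[0,0,-0.061]],[[43,-15,3],[0,0,-0.061]],[[44,-13,3],[0,0,-0.061]],[[44,-10,3],[0,0,-0.061]],[[45,-7,3],[0,0,-0.061]],[[45,-4,3],[0,0,-0.061]]])

```text
clock: 1.45
ee_pos: [0.4493, -0.0819, 0.2106]
tcp_rot: [0.0, 0.858, 0.514, 0.0]
contact_force: [-0.2, -0.2, 0.6]
width: 0.0931
```

jog_arm(plan=[[[45,-2,3],[0,0,-0.061]],[[45,1,3],[0,0,-0.061]],[[45,4,3],[0,0,-0.061]],[[45,7,3],[0,0,-0.061]],[[0,0,0],[0,0,0]],[[0,0,0],[0,0,0]]])

```text
clock: 2.2
ee_pos: [0.5281, 0.0786, 0.1983]
tcp_rot: [-0.0, 0.789, 0.614, -0.001]
contact_force: [0.5, 0.5, 0.0]
width: 0.093
```

```bash
python3 -c "
from h import *
s,p,R=pose();print(s['clock'],p.round(4),R.as_euler('xyz',degrees=True),s['contact_force'])
crop('side',190,100,140,110,5,'s2.png')
go([.529,.082,.113],75.8,4)"
```

```text
2.2 [0.5281 0.0786 0.1983] [-1.79948643e+02  4.04862279e-02  7.57412678e+01] [0.51491185 0.48129358 0.04356746]
[[[1.0,0.0,21.4],[-0.0,0.0,-0.0]],[[1.0,-0.0,21.4],[-0.0,0.0,-0.0]],[[1.0,-0.0,21.4],[-0.0,0.0,-0.0]],[[1.0,-0.0,21.4],[-0.0,0.0,-0.0]]]
```

View pics/s2.png

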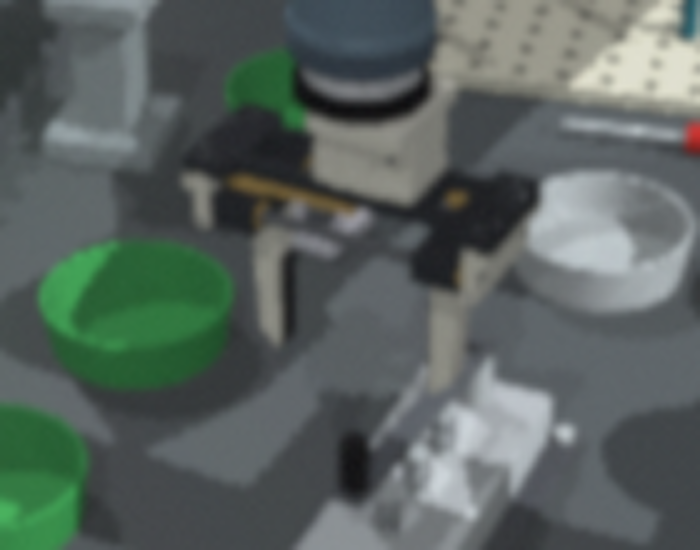

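The picture shows the knob (355,462) centred beneath the two fingertips (275,345)/(440,390), with the way down clear.

jog_arm(plan=[[[1,0,22],[0,0,0]],[[1,0,22],[0,0,0]],[[1,0,21],[0,0,0]],[[1,0,20],[0,0,0]],[[0,0,0],[0,0,0]],[[0,0,0],[0,0,0]]])

```text
clock: 3.0
ee_pos: [0.5299, 0.0819, 0.1145]
tcp_rot: [0.0, 0.79, 0.613, 0.0]
contact_force: [-0.2, -0.7, -0.4]
width: 0.0928
```

jog_arm(plan=[[[0,0,0],[0,0,0]],[[0,0,0],[0,0,0]],[[0,0,0],[0,0,0]],[[0,0,0],[0,0,0]],[[0,0,0],[0,0,0]],[[0,0,0],[0,0,0]],[[0,0,0],[0,0,0]],[[0,0,0],[0,0,0]]], grip=1)

```text
clock: 4.0
ee_pos: [0.5297, 0.0828, 0.1136]
tcp_rot: [0.0, 0.789, 0.614, 0.0]
contact_force: [-0.2, 0.0, -1.1]
width: 0.0175
```

jog_arm(plan=[[[-0.8,16.8,0],[0,0,0.099]],[[-0.8,16.8,0],[0,0,0.099]],[[-0.8,16.8,0],[0,0,0.099]],[[-0.8,16.8,0],[0,0,0.099]],[[-0.8,16.8,0],[0,0,0.099]],[[0,0,0],[0,0,0]]])

```text
clock: 4.75
ee_pos: [0.6039, 0.0428, 0.1137]
tcp_rot: [0.0, 0.916, 0.402, 0.001]
contact_force: [1.7, 0.2, 1.6]
width: 0.0175
```

```bash
python3 -c "
from h import *
s,p,R=pose();print(s['clock'],p.round(4),R.as_euler('xyz',degrees=True),s['contact_force'],s['width'])
print(np.linalg.norm(p[:2]-[.4875,-.0815]))"
```

```text
4.75 [0.6039 0.0428 0.1137] [ 1.79953347e+02 -5.88669907e-02  4.73616832e+01] [1.73010024 0.23446161 1.57952286] 0.017474510968355006
0.1702949029865989
```

jog_arm(plan=[[[-0.8,16.8,0],[0,0,0.0985]],[[-0.8,16.8,0],[0,0,0.0985]],[[-0.8,16.8,0],[0,0,0.0985]],[[-0.8,16.8,0],[0,0,0.0985]],[[-0.8,16.8,0],[0,0,0.0985]],[[-0.8,16.8,0],[0,0,0.0985]],[[-0.8,16.8,0],[0,0,0.0985]],[[-0.8,16.8,0],[0,0,0.0985]],[[-0.8,16.8,0],[0,0,0.0985]],[[-0.8,16.8,0],[0,0,0.0985]]])

```text
clock: 6.0
ee_pos: [0.6569, -0.109, 0.1137]
tcp_rot: [-0.0, 0.997, -0.079, 0.001]
contact_force: [4.2, 0.9, -1.4]
width: 0.0173
```

jog_arm(plan=[[[0,0,0],[0,0,0]],[[0,0,0],[0,0,0]]])

```text
clock: 6.25
ee_pos: [0.6568, -0.1089, 0.1137]
tcp_rot: [0.0, 0.997, -0.077, 0.001]
contact_force: [5.8, -1.8, -3.1]
width: 0.0171
```

```bash
python3 -c "
from h import *
s,p,R=pose();print(s['clock'],p.round(4),R.as_euler('xyz',degrees=True),s['contact_force'],s['width'])
d=p[:2]-[.4875,-.0815];print(np.linalg.norm(d),np.degrees(np.arctan2(d[1],d[0])))
crop('top',210,110,140,120,5,'t3.png')"
```

```text
6.25 [ 0.6568 -0.1089  0.1137] [ 1.79997904e+02 -1.15332287e-01 -8.86386180e+00] [ 5.76406555 -1.81279694 -3.06497148] 0.017097845868007777
0.1715468617856076 -9.201993200831092
```

View pics/t3.png

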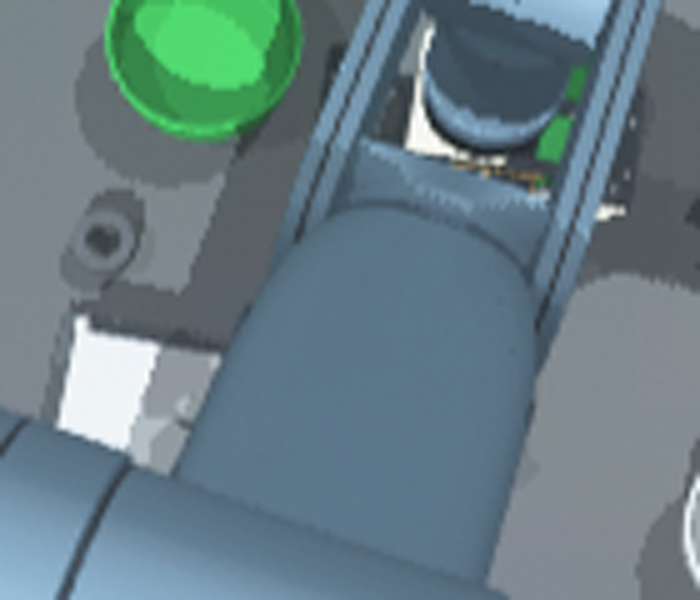

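Only the arm can be seen there (it hides the keeper). The measured grasp point puts the keeper at −9.2 to −9.7°, against the square direction of −9.5°. Releasing.

jog_arm(plan=[[[0,0,0],[0,0,0]],[[0,0,0],[0,0,0]],[[0,0,0],[0,0,0]],[[0,0,0],[0,0,0]],[[0,0,-20],[0,0,0]],[[0,0,-35],[0,0,0]],[[0,0,-40],[0,0,0]],[[0,0,0],[0,0,0]]], grip=-1)

```text
clock: 7.3
ee_pos: [0.658, -0.1099, 0.213]
tcp_rot: [0.001, 0.997, -0.079, 0.004]
contact_force: [1.1, -0.3, -0.8]
width: 0.0912
```

```bash
python3 -c "
from h import *
s,p,R=pose();print(s['clock'],p.round(4),s['contact_force'],s['width'])
go([.512,.066,.19],80.5,10)"
```

```text
7.3 [ 0.658  -0.1099  0.213 ] [ 1.11404919 -0.3375431  -0.84171566] 0.09115941108717301
[[[-17.2,-15.1,2.1],[0.001,-0.0,-0.156]],[[-14.6,-17.6,2.2],[0.001,-0.0,-0.156]],[[-11.7,-19.6,2.2],[0.001,-0.0,-0.156]],[[-8.5,-21.2,2.2],[0.001,-0.0,-0.156]],[[-5.1,-22.3,2.2],[0.001,-0.0,-0.156]],[[-1.6,-22.8,2.2],[0.001,-0.0,-0.156]],[[2.0,-22.8,2.3],[0.001,-0.0,-0.156]],[[5.5,-22.2,2.3],[0.001,-0.0,-0.156]],[[8.9,-21.1,2.3],[0.001,-0.0,-0.156]],[[12.1,-19.4,2.3],[0.001,-0.0,-0.156]]]
```

jog_arm(plan=[[[-17,-15,2],[0,0,-0.156]],[[-15,-18,2],[0,0,-0.156]],[[-12,-20,2],[0,0,-0.156]],[[-8,-21,2],[0,0,-0.156]],[[-5,-22,2],[0,0,-0.156]],[[-2,-23,2],[0,0,-0.156]],[[2,-23,2],[0,0,-0.156]],[[6,-22,3],[0,0,-0.156]],[[9,-21,3],[0,0,-0.156]],[[12,-19,3],[0,0,-0.156]]])

```text
clock: 8.55
ee_pos: [0.5096, 0.0681, 0.1844]
tcp_rot: [-0.001, 0.763, 0.647, -0.001]
contact_force: [-0.0, 0.6, -0.3]
width: 0.0929
```

jog_arm(plan=[[[0,0,0],[0,0,0]],[[0,0,0],[0,0,0]],[[0,0,0],[0,0,0]]])

```text
clock: 8.93
ee_pos: [0.5115, 0.0668, 0.1856]
tcp_rot: [0.0, 0.765, 0.644, 0.0]
contact_force: [0.7, 0.1, 0.9]
width: 0.093
```

```bash
python3 -c "
from h import *
s,p,R=pose();print(s['clock'],p.round(4),R.as_euler('xyz',degrees=True),s['contact_force'],s['width'])
crop('side',190,120,114,100,7,'s4.png')"
```

```text
8.925 [0.5115 0.0668 0.1856] [1.79985377e+02 8.79783934e-03 8.01910384e+01] [0.67961227 0.14557699 0.8811356 ] 0.09302153697215844
```

View pics/s4.png

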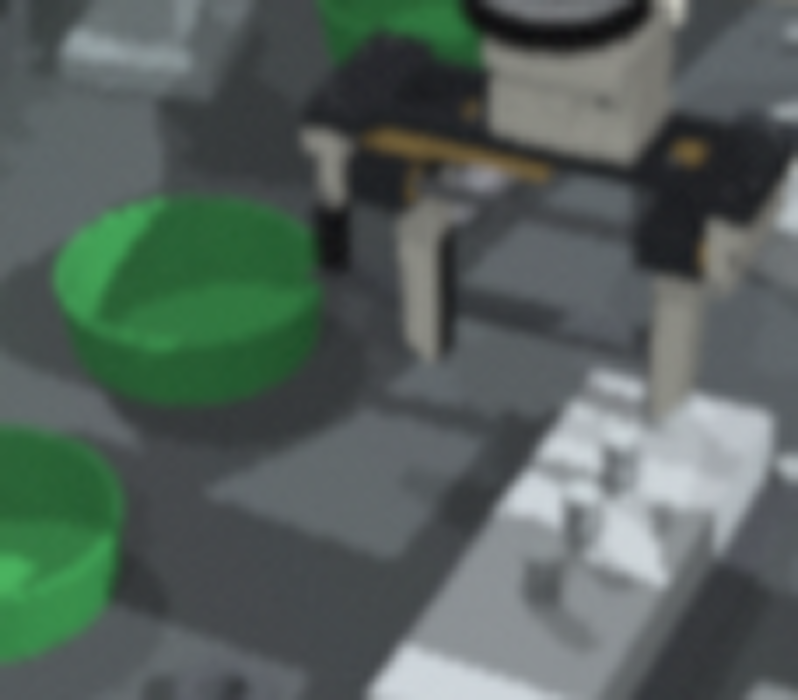

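The view shows the pins at (543,580), (580,525), (617,465), clear of the keeper, and the knob low at (332,235).

```bash
python3 -c "
from h import *
S=lambda p:(190+(p[0]+.5)/7-.5,120+(p[1]+.5)/7-.5)
for q in((543,580),(580,525),(617,465)):print(px2w('side',*S(q),.056))
print('knob',px2w('side',*S((332,240)),.105))
for X in([.512,.066,.056],[.505,.022,.056],[.655,-.11,.105],[.512,.066,.164]):
  u=w2px('side',np.array(X));print(X,(u[0]-190+.5)*7,(u[1]-120+.5)*7)
"
```

```text
[0.51353751 0.07003619 0.056     ]
[0.50628321 0.02826849 0.056     ]
[ 0.49948773 -0.01903207  0.056     ]
knob [ 0.65400275 -0.09572862  0.105     ]
[0.512, 0.066, 0.056] 549.0213560415158 575.3680466880961
[0.505, 0.022, 0.056] 586.3463694075358 517.5086115381123
[0.655, -0.11, 0.105] 338.6681087742859 224.2707969417132
[0.512, 0.066, 0.164] 552.2729658822252 372.28759259379024
```

jog_arm(plan=[[[0,1,30],[0,0,0]],[[0,0,30],[0,0,0]],[[0,0,30],[0,0,0]],[[0,0,21],[0,0,0]],[[0,0,6],[0,0,0]],[[0,0,0],[0,0,0]],[[0,0,0],[0,0,0]],[[0,0,0],[0,0,0]]])

```text
clock: 9.98
ee_pos: [0.5126, 0.0673, 0.0695]
tcp_rot: [0.001, 0.764, 0.645, 0.001]
contact_force: [0.6, -1.0, -1.0]
width: 0.093
```

```bash
python3 -c "
from h import *
s,p,R=pose();print(s['clock'],p.round(4),s['contact_force'],s['width'])"
```

```text
9.975 [0.5126 0.0673 0.0695] [ 0.61217295 -0.95126992 -1.00743375] 0.09303991713316112
```

jog_arm(plan=[[[0,0,0],[0,0,0]],[[0,0,0],[0,0,0]],[[0,0,0],[0,0,0]],[[0,0,0],[0,0,0]],[[0,0,0],[0,0,0]],[[0,0,0],[0,0,0]],[[0,0,0],[0,0,0]]], grip=1)

```text
clock: 10.85
ee_pos: [0.5119, 0.0673, 0.0686]
tcp_rot: [-0.0, 0.764, 0.645, -0.0]
contact_force: [-0.2, 0.3, -0.6]
width: 0.0275
```

```bash
python3 -c "
from h import *
s,p,R=pose();print(s['clock'],p.round(4),s['contact_force'],s['width'])"
```

```text
10.85 [0.5119 0.0673 0.0686] [-0.17333668  0.26153519 -0.55974113] 0.02749466950230925
```

jog_arm(plan=[[[0,0,0],[0,0,0]],[[0,0,0],[0,0,0]],[[0,0,0],[0,0,0]]])

```text
clock: 11.22
ee_pos: [0.5138, 0.067, 0.0692]
tcp_rot: [0.001, 0.764, 0.645, 0.001]
contact_force: [5.7, -0.8, -2.0]
width: 0.0152
```

jog_arm(plan=[[[0,0,-1],[0,0,0]],[[0,0,-1],[0,0,0]],[[0,0,0],[0,0,0]]])

```text
clock: 11.6
ee_pos: [0.5139, 0.067, 0.071]
tcp_rot: [0.001, 0.764, 0.645, 0.001]
contact_force: [6.8, -1.2, -3.4]
width: 0.0155
```

jog_arm(plan=[[[0,0,-2],[0,0,0]],[[0,0,0],[0,0,0]]])

```text
clock: 11.85
ee_pos: [0.5138, 0.067, 0.0728]
tcp_rot: [0.001, 0.764, 0.645, 0.001]
contact_force: [7.2, -0.5, -6.1]
width: 0.0153
```

jog_arm(plan=[[[0,1.5,-2],[0,0,0]],[[0,0,-2],[0,0,0]]])

```text
clock: 12.1
ee_pos: [0.5139, 0.067, 0.076]
tcp_rot: [0.0, 0.764, 0.645, 0.0]
contact_force: [7.0, -0.9, -11.0]
width: 0.0154
```

jog_arm(plan=[[[0,0,0],[0,0,0]]])

```text
clock: 12.22
ee_pos: [0.5139, 0.067, 0.0759]
tcp_rot: [0.0, 0.764, 0.645, 0.0]
contact_force: [5.6, -0.0, -10.2]
width: 0.0154
```

jog_arm(plan=[[[0,0,-1.1],[0,0,0]],[[0,0,0],[0,0,0]],[[0,0,0],[0,0,0]]])

```text
clock: 12.6
ee_pos: [0.5139, 0.067, 0.0768]
tcp_rot: [0.0, 0.764, 0.645, 0.0]
contact_force: [7.1, -1.2, -12.8]
width: 0.0152
```

jog_arm(plan=[[[0,0,0],[0,0,0]],[[0,0,0],[0,0,0]],[[0,0,0],[0,0,0]],[[0,0,0],[0,0,0]]])

```text
clock: 13.1
ee_pos: [0.5139, 0.067, 0.0768]
tcp_rot: [0.0, 0.764, 0.645, 0.0]
contact_force: [6.5, -0.9, -13.0]
width: 0.0151
```

jog_arm(plan=[[[0,0,0],[0,0,0]]])

```text
clock: 13.22
ee_pos: [0.5139, 0.067, 0.0767]
tcp_rot: [0.0, 0.764, 0.645, 0.0]
contact_force: [7.1, -0.2, -13.2]
width: 0.0155
```

Pin at slot 1: about 12.9 N at 7.6–8 mm of lift, held for over 0.6 s, so it is retained. Lowering it home and releasing.

jog_arm(plan=[[[0,0,2.5],[0,0,0]],[[0,0,2.5],[0,0,0]],[[0,0,2.6],[0,0,0]],[[0,0,0],[0,0,0]],[[0,0,0],[0,0,0]]])

```text
clock: 13.85
ee_pos: [0.5139, 0.067, 0.0705]
tcp_rot: [0.0, 0.764, 0.645, 0.0]
contact_force: [4.8, -1.0, -4.0]
width: 0.0153
```

jog_arm(plan=[[[0,0,0],[0,0,0]],[[0,0,0],[0,0,0]],[[0,0,0],[0,0,0]],[[0,0,0],[0,0,0]],[[0,0,0],[0,0,0]]], grip=-1)

```text
clock: 14.48
ee_pos: [0.5133, 0.0671, 0.0702]
tcp_rot: [-0.0, 0.764, 0.645, -0.0]
contact_force: [-0.4, 0.0, 0.1]
width: 0.0611
```

```bash
python3 -c "
from h import *
s,p,R=pose();print(s['clock'],p.round(4),s['contact_force'],s['width'])
go([.5065,.023,.082],80.5,3)"
```

```text
14.475 [0.5133 0.0671 0.0702] [-0.420578    0.0208784   0.10177208] 0.06109605299329743
[[[-14.9,0.2,-3.9],[-0.0,-0.0,-0.001]],[[-14.9,0.2,-3.9],[-0.0,-0.0,-0.001]],[[-14.9,0.2,-3.9],[-0.0,-0.0,-0.001]]]
```

jog_arm(plan=[[[-11,0,0],[0,0,0]],[[-12,0,0],[0,0,0]],[[-11,0.5,0],[0,0,0]],[[-11,0,1],[0,0,0]],[[0,0,0],[0,0,0]],[[0,0,0],[0,0,0]]])

```text
clock: 15.22
ee_pos: [0.5064, 0.0226, 0.0692]
tcp_rot: [-0.0, 0.764, 0.645, 0.0]
contact_force: [-0.4, -0.5, -0.5]
width: 0.0928
```

jog_arm(plan=[[[0,0,0],[0,0,0]],[[0,0,0],[0,0,0]],[[0,0,0],[0,0,0]],[[0,0,0],[0,0,0]],[[0,0,0],[0,0,0]],[[0,0,0],[0,0,0]],[[0,0,0],[0,0,0]],[[0,0,0],[0,0,0]],[[0,0,0],[0,0,0]],[[0,0,0],[0,0,0]]], grip=1)

```text
clock: 16.48
ee_pos: [0.5064, 0.0226, 0.0692]
tcp_rot: [0.0, 0.764, 0.645, 0.0]
contact_force: [-0.2, -0.3, -0.3]
width: 0.0155
```

jog_arm(plan=[[[0,0,-2],[0,0,0]],[[0,0,-2],[0,0,0]],[[0,0,0],[0,0,0]]])

```text
clock: 16.85
ee_pos: [0.5064, 0.0226, 0.073]
tcp_rot: [0.0, 0.764, 0.645, 0.0]
contact_force: [2.7, -0.2, -5.8]
width: 0.0154
```

jog_arm(plan=[[[0,0,-1.5],[0,0,0]],[[0,0,-1.5],[0,0,0]],[[0,0,-1],[0,0,0]],[[0,0,0],[0,0,0]]])

```text
clock: 17.35
ee_pos: [0.5064, 0.0226, 0.0769]
tcp_rot: [-0.0, 0.764, 0.645, -0.0]
contact_force: [4.4, -1.3, -13.2]
width: 0.0151
```

jog_arm(plan=[[[0,0,0],[0,0,0]]])

```text
clock: 17.48
ee_pos: [0.5063, 0.0226, 0.0769]
tcp_rot: [-0.0, 0.764, 0.645, -0.0]
contact_force: [4.6, -0.9, -12.9]
width: 0.015
```

jog_arm(plan=[[[0,0,0],[0,0,0]],[[0,0,0],[0,0,0]],[[0,0,0],[0,0,0]],[[0,0,0],[0,0,0]]])

```text
clock: 17.98
ee_pos: [0.5063, 0.0226, 0.0771]
tcp_rot: [0.0, 0.764, 0.645, -0.0]
contact_force: [4.8, -0.4, -13.3]
width: 0.0154
```

jog_arm(plan=[[[0,0,2.5],[0,0,0]],[[0,0,2.5],[0,0,0]],[[0,0,2.8],[0,0,0]],[[0,0,0],[0,0,0]],[[0,0,0],[0,0,0]]])

```text
clock: 18.6
ee_pos: [0.5064, 0.0226, 0.0698]
tcp_rot: [0.0, 0.764, 0.645, 0.0]
contact_force: [1.0, -0.5, -1.4]
width: 0.0154
```

jog_arm(plan=[[[0,0,0],[0,0,0]],[[0,0,0],[0,0,0]],[[0,0,0],[0,0,0]],[[0,0,0],[0,0,0]],[[0,0,0],[0,0,0]]], grip=-1)

```text
clock: 19.23
ee_pos: [0.5063, 0.0227, 0.0694]
tcp_rot: [-0.0, 0.764, 0.645, -0.0]
contact_force: [-0.1, 0.4, 0.4]
width: 0.0609
```

jog_arm(plan=[[[-11,0,0],[0,0,0]],[[-12,0,0],[0,0,0]],[[-11,0.5,0],[0,0,0]],[[-11,0,0.5],[0,0,0]],[[0,0,0],[0,0,0]],[[0,0,0],[0,0,0]]])

```text
clock: 19.98
ee_pos: [0.4992, -0.0219, 0.0688]
tcp_rot: [-0.0, 0.764, 0.645, 0.0]
contact_force: [-0.2, -0.4, -0.6]
width: 0.0931
```

jog_arm(plan=[[[0,0,0],[0,0,0]],[[0,0,0],[0,0,0]],[[0,0,0],[0,0,0]],[[0,0,0],[0,0,0]],[[0,0,0],[0,0,0]],[[0,0,0],[0,0,0]],[[0,0,0],[0,0,0]],[[0,0,0],[0,0,0]],[[0,0,0],[0,0,0]],[[0,0,0],[0,0,0]]], grip=1)

```text
clock: 21.22
ee_pos: [0.4993, -0.0218, 0.0688]
tcp_rot: [-0.0, 0.764, 0.645, -0.0]
contact_force: [-0.0, -0.4, 0.5]
width: 0.0152
```

jog_arm(plan=[[[0,0,-2],[0,0,0]],[[0,0,-2],[0,0,0]],[[0,0,0],[0,0,0]]])

```text
clock: 21.6
ee_pos: [0.4994, -0.0218, 0.0731]
tcp_rot: [0.0, 0.764, 0.645, 0.0]
contact_force: [0.4, -0.8, -0.1]
width: 0.0155
```

The third pin came up 4 mm with about 0 N: it is the unretained one. Lifting it out.

jog_arm(plan=[[[0,0,-8],[0,0,0]],[[0,0,-12],[0,0,0]],[[0,0,-15],[0,0,0]],[[0,0,-25],[0,0,0]],[[0,0,-30],[0,0,0]],[[0,0,-30],[0,0,0]],[[0,0,-10],[0,0,0]],[[0,0,0],[0,0,0]]])

```text
clock: 22.6
ee_pos: [0.4995, -0.0219, 0.2035]
tcp_rot: [0.001, 0.764, 0.645, 0.0]
contact_force: [-0.6, 0.1, -0.3]
width: 0.0154
```

```bash
python3 - <<'E'
from h import *
s,p,R=pose();print(s['clock'],p.round(4),s['contact_force'],s['width'])
crop('side',190,100,140,110,5,'s5.png')
go([.431,-.317,.2],143.7,12)
E
```

```text
22.6 [ 0.4995 -0.0219  0.2035] [-0.55232187  0.08857947 -0.29282917] 0.015371017442104933
[[[-25.2,-1.4,0.2],[-0.0,-0.0,-0.092]],[[-25.0,-3.8,0.2],[-0.0,-0.0,-0.092]],[[-24.5,-6.0,0.2],[-0.0,-0.0,-0.092]],[[-23.9,-8.3,0.2],[-0.0,-0.0,-0.092]],[[-23.0,-10.4,0.2],[-0.0,-0.0,-0.092]],[[-21.9,-12.5,0.2],[-0.0,-0.0,-0.092]],[[-20.7,-14.5,0.2],[-0.0,-0.0,-0.092]],[[-19.3,-16.3,0.2],[-0.0,-0.0,-0.092]],[[-17.7,-18.0,0.2],[-0.0,-0.0,-0.092]],[[-16.0,-19.6,0.2],[-0.0,-0.0,-0.092]]]
[[[-14.1,-21.0,0.2],[-0.0,-0.0,-0.092]],[[-12.1,-22.2,0.2],[-0.0,-0.0,-0.092]]]
```

View pics/s5.png

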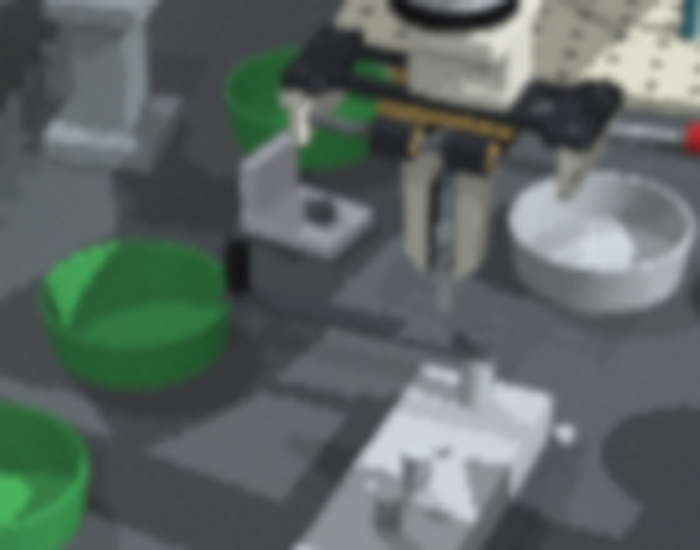

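The pin is hanging in the jaws (443,290). Two pins are home at (387,500) and (415,470), and there is an empty bore at (443,452).

jog_arm(plan=[[[-25,-1,0],[0,0,-0.092]],[[-25,-4,0],[0,0,-0.092]],[[-25,-6,0],[0,0,-0.092]],[[-24,-8,0],[0,0,-0.092]],[[-23,-10,0],[0,0,-0.092]],[[-22,-13,0],[0,0,-0.092]],[[-21,-14,0],[0,0,-0.092]],[[-19,-16,0],[0,0,-0.092]],[[-18,-18,0],[0,0,-0.092]],[[-16,-20,0],[0,0,-0.092]]])

```text
clock: 23.9
ee_pos: [0.4426, -0.2689, 0.2011]
tcp_rot: [-0.002, 0.397, 0.918, 0.001]
contact_force: [0.6, -1.2, -0.9]
width: 0.0152
```

jog_arm(plan=[[[-14,-21,0],[0,0,-0.092]],[[-12,-22,0],[0,0,-0.092]],[[0,0,0],[0,-0.1,0]],[[0,0,0],[0,-0.1,0]],[[0,0,0],[0,-0.1,0]],[[0,0,0],[0,-0.1,0]],[[0,0,0],[0,-0.1,0]],[[0,0,0],[0,-0.1,0]],[[0,0,0],[0,-0.1,0]],[[0,0,0],[0,0,0]]])

```text
clock: 25.15
ee_pos: [0.4302, -0.3154, 0.1998]
tcp_rot: [0.323, 0.295, 0.893, -0.105]
contact_force: [-0.1, 1.0, 0.1]
width: 0.0155
```

```bash
cat > tilt.py <<'E'
import sys
from h import *
import h
s,p,R=pose();print(s['clock'],p.round(4),s['width'],R.as_matrix().round(3).tolist())
tip=p+R.apply([0,0,.055]);print("tip",tip.round(4))
z=float(sys.argv[1]);c=np.array([.439,-.323]);o=c/np.linalg.norm(c)
Rt=down(np.degrees(np.arctan2(c[1],c[0]))+180)*Ro.from_rotvec([0,-.7,0])
tgt=np.r_[c+.022*o,z]-Rt.apply([0,0,.055])
h.down=lambda psi:Rt
go(tgt,0,int(sys.argv[2]))
E
python3 tilt.py .035 5
```

```text
25.15 [ 0.4302 -0.3154  0.1998] 0.015517910537099288 [[-0.616, 0.595, 0.515], [0.459, 0.804, -0.379], [-0.64, 0.003, -0.769]]
tip [ 0.4586 -0.3363  0.1575]
[[[16.0,-0.3,18.6],[0.0,-0.001,-0.001]],[[16.0,-0.2,18.6],[0.0,-0.001,-0.001]],[[16.0,-0.2,18.6],[0.0,-0.001,-0.001]],[[16.1,-0.2,18.6],[0.0,-0.001,-0.001]],[[16.1,-0.2,18.5],[0.0,-0.001,-0.001]]]
```

jog_arm(plan=[[[16,0,18.6],[0,0,0]],[[16,0,18.6],[0,0,0]],[[16,0,18.6],[0,0,0]],[[16,0,18.6],[0,0,0]],[[10,0,12],[0,0,0]],[[0,0,0],[0,0,0]],[[0,0,0],[0,0,0]]])

```text
clock: 26.02
ee_pos: [0.4352, -0.3186, 0.1143]
tcp_rot: [0.311, 0.296, 0.898, -0.101]
contact_force: [-0.1, 0.0, 0.5]
width: 0.0155
```

```bash
python3 tilt.py .011 4 && python3 -c "
from h import *
crop('side',260,90,120,90,6,'s6.png')"
```

```text
26.025 [ 0.4352 -0.3186  0.1143] 0.01546611510000395 [[-0.632, 0.594, 0.498], [0.469, 0.805, -0.364], [-0.617, 0.003, -0.787]]
tip [ 0.4626 -0.3386  0.071 ]
[[[11.0,-0.4,10.8],[0.0,-0.009,-0.001]],[[11.1,-0.4,10.7],[0.0,-0.009,-0.001]],[[11.2,-0.4,10.6],[0.0,-0.009,-0.001]],[[11.3,-0.3,10.6],[0.0,-0.009,-0.001]]]
```

View pics/s6.png

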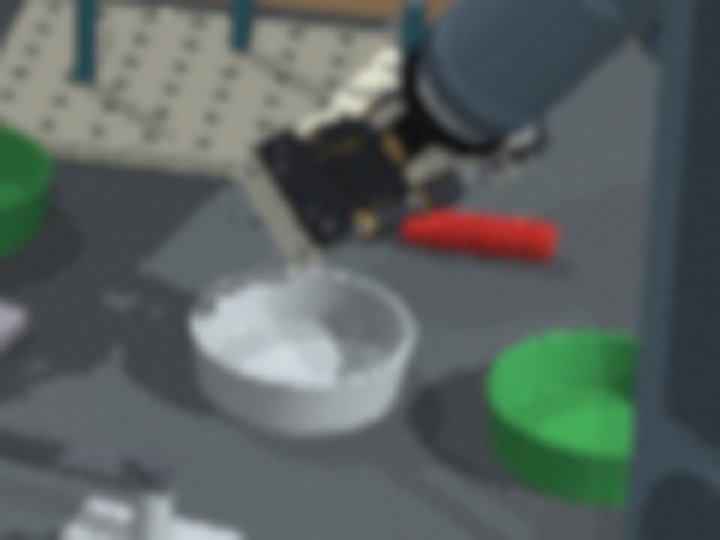

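The gripper tips are at (305,262) above the back of the dish (centre 303,340), and the last rows fell short of the command. Checking the joints.

```bash
python3 -c "
from h import *
s,p,R=pose();print(s['joint_pos'].round(3),s['joint_velocities'].round(3))
for X in ([.4626,-.3386,.071],p,p+R.apply([0,0,.022]),[.439,-.323,.04]):
  u=w2px('side',np.array(X));print((u[0]-260+.5)*6,(u[1]-90+.5)*6)
"
```

```text
[-0.978  0.148  2.294  1.281  0.22  -3.116] [-0.001 -0.003  0.005  0.009 -0.003 -0.002]
276.82367208779465 263.0907026264068
321.5808546613297 222.3416816099085
303.4566499895436 238.89747678858737
307.83317119115134 324.48550483430273
```

Joint 5 is at its limit (tips-outward tilt isn't feasible), so I'll raise, straighten and tilt the other way.

```bash
python3 - <<'E'
from h import *
go([.431,-.317,.2],143.7,10)
E
```

```text
[[[-5.0,-0.1,-7.0],[0.0,0.067,-0.0]],[[-4.5,-0.1,-7.3],[0.0,0.067,-0.0]],[[-4.0,-0.1,-7.6],[0.0,0.067,-0.0]],[[-3.5,-0.1,-7.8],[0.0,0.067,-0.0]],[[-2.9,-0.1,-8.1],[0.0,0.067,-0.0]],[[-2.4,-0.1,-8.2],[0.0,0.067,-0.0]],[[-1.8,-0.1,-8.4],[0.0,0.067,-0.0]],[[-1.3,-0.1,-8.5],[0.0,0.067,-0.0]],[[-0.7,-0.1,-8.5],[0.0,0.067,-0.0]],[[-0.1,-0.1,-8.6],[0.0,0.067,-0.0]]]
```

jog_arm(plan=[[[-5,0,-7],[0,0.067,0]],[[-5,0,-7],[0,0.067,0]],[[-4,0,-8],[0,0.067,0]],[[-4,0,-8],[0,0.067,0]],[[-3,0,-8],[0,0.067,0]],[[-2,0,-8],[0,0.067,0]],[[-2,0,-8],[0,0.067,0]],[[-1,0,-9],[0,0.067,0]],[[-1,0,-9],[0,0.067,0]],[[0,0,-9],[0,0.067,0]]])

```text
clock: 27.32
ee_pos: [0.4337, -0.3106, 0.1941]
tcp_rot: [0.034, 0.306, 0.951, -0.0]
contact_force: [0.3, 0.7, -0.0]
width: 0.0155
```

```bash
sed -i 's/c+.022\*o/c-.022*o/; s/\[0,-.7,0\]/[0,.7,0]/' tilt.py && python3 -c "
from h import *
s,p,R=pose();print(s['joint_pos'].round(3),s['clock'],R.as_matrix().round(3).tolist())" && python3 tilt.py .1 10
```

```text
[-0.854  0.227  1.698  0.038  1.158 -1.816] 27.325 [[-0.81, 0.583, 0.065], [0.583, 0.813, -0.022], [-0.065, 0.02, -0.998]]
27.325 [ 0.4337 -0.3106  0.1941] 0.015486969651148796 [[-0.81, 0.583, 0.065], [0.583, 0.813, -0.022], [-0.065, 0.02, -0.998]]
tip [ 0.4373 -0.3118  0.1392]
[[[-2.2,-0.8,5.3],[0.002,0.077,0.002]],[[-2.6,-0.8,5.2],[0.002,0.077,0.002]],[[-2.9,-0.8,5.0],[0.002,0.077,0.002]],[[-3.3,-0.8,4.7],[0.002,0.077,0.002]],[[-3.7,-0.8,4.4],[0.002,0.077,0.002]],[[-4.0,-0.8,4.2],[0.002,0.077,0.002]],[[-4.3,-0.7,3.8],[0.002,0.077,0.002]],[[-4.6,-0.7,3.5],[0.002,0.077,0.002]],[[-4.8,-0.7,3.1],[0.002,0.077,0.002]],[[-5.1,-0.7,2.8],[0.002,0.077,0.002]]]
```

jog_arm(plan=[[[-2,-1,5],[0.002,0.077,0.002]],[[-3,-1,5],[0.002,0.077,0.002]],[[-3,-1,5],[0.002,0.077,0.002]],[[-3,-1,5],[0.002,0.077,0.002]],[[-4,-1,4],[0.002,0.077,0.002]],[[-4,-1,4],[0.002,0.077,0.002]],[[-4,-1,4],[0.002,0.077,0.002]],[[-5,-1,4],[0.002,0.077,0.002]],[[-5,0,3],[0.002,0.077,0.002]],[[-5,0,3],[0.002,0.077,0.002]]])

```text
clock: 28.58
ee_pos: [0.4501, -0.3317, 0.1412]
tcp_rot: [-0.329, 0.294, 0.892, 0.106]
contact_force: [1.6, 0.5, 0.5]
width: 0.0152
```

jog_arm(plan=[[[0,0,0],[0,0,0]],[[0,0,0],[0,0,0]]])

```text
clock: 28.82
ee_pos: [0.4501, -0.3313, 0.1413]
tcp_rot: [-0.327, 0.293, 0.892, 0.106]
contact_force: [-0.4, 0.1, -1.0]
width: 0.0155
```

```bash
python3 -c "
from h import *
print(robot.read_state()['joint_pos'].round(3))"; python3 tilt.py .03 4; python3 -c "
from h import *
crop('side',260,90,120,90,6,'s7.png')"
```

```text
[-0.776  0.807  1.072 -0.101  1.957 -1.715]
28.825 [ 0.4501 -0.3313  0.1413] 0.015479361240130869 [[-0.614, 0.593, -0.522], [0.454, 0.805, 0.38], [0.645, -0.004, -0.764]]
tip [ 0.4214 -0.3104  0.0993]
[[[-11.1,0.1,13.3],[-0.001,-0.0,-0.001]],[[-11.1,0.1,13.3],[-0.001,-0.0,-0.001]],[[-11.1,0.1,13.3],[-0.001,-0.0,-0.001]],[[-11.1,0.1,13.3],[-0.001,-0.0,-0.001]]]
```

View pics/s7.png

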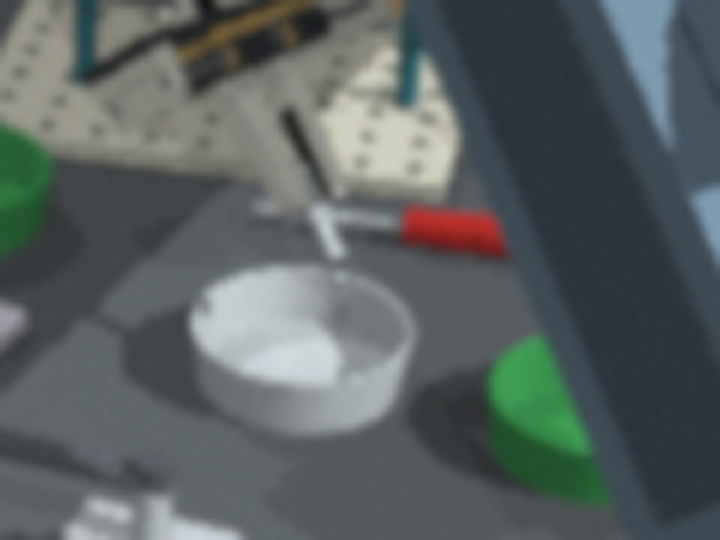

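The pin shank tip is at (338,255), above the dish (rim centre about 302,322), consistent with the projected target. Lowering.

jog_arm(plan=[[[-11,0,13.3],[0,0,0]],[[-11,0,13.3],[0,0,0]],[[-11,0,13.3],[0,0,0]],[[-11,0,13.3],[0,0,0]],[[-6,0,7],[0,0,0]],[[0,0,0],[0,0,0]],[[0,0,0],[0,0,0]]])

```text
clock: 29.75
ee_pos: [0.4496, -0.3311, 0.063]
tcp_rot: [-0.327, 0.293, 0.892, 0.106]
contact_force: [0.5, -0.2, -0.3]
width: 0.015
```

```bash
python3 tilt.py .012 2; python3 -c "
from h import *
print(robot.read_state()['joint_pos'].round(3),robot.read_state()['contact_force'])"
```

```text
29.75 [ 0.4496 -0.3311  0.063 ] 0.015014870680622412 [[-0.613, 0.593, -0.522], [0.454, 0.805, 0.381], [0.646, -0.003, -0.763]]
tip [ 0.4209 -0.3102  0.021 ]
[[[-2.9,0.2,3.4],[-0.001,-0.001,-0.001]],[[-2.9,0.2,3.4],[-0.001,-0.001,-0.001]]]
[-0.776  0.883  1.125 -0.097  1.83  -1.702] [ 0.5267363  -0.17858748 -0.29862449]
```

jog_arm(plan=[[[-3,0,3.5],[0,0,0]],[[-3,0,3.5],[0,0,0]],[[0,0,0],[0,0,0]],[[0,0,0],[0,0,0]]])

```text
clock: 30.25
ee_pos: [0.4493, -0.3309, 0.0534]
tcp_rot: [-0.328, 0.293, 0.892, 0.106]
contact_force: [0.4, 0.2, -0.5]
width: 0.015
```

jog_arm(plan=[[[0,0,0],[0,0,0]],[[0,0,0],[0,0,0]],[[0,0,0],[0,0,0]],[[0,0,0],[0,0,0]],[[0,0,0],[0,0,0]],[[0,0,0],[0,0,0]]], grip=0.2)

```text
clock: 31.0
ee_pos: [0.4494, -0.3309, 0.0534]
tcp_rot: [-0.328, 0.293, 0.892, 0.106]
contact_force: [-0.4, -0.1, -0.4]
width: 0.0374
```

jog_arm(plan=[[[0,0,0],[0,0,0]],[[6,0,-8],[0,0,0]],[[9,0,-11],[0,0,0]],[[13,0,-15],[0,0,0]],[[20,0,-24],[0,0,0]],[[20,0,-24],[0,0,0]],[[20,0,-24],[0,0,0]],[[10,0,-20],[0,0,0]],[[0,0,0],[0,0,0]]])

```text
clock: 32.12
ee_pos: [0.4558, -0.3352, 0.2157]
tcp_rot: [-0.325, 0.294, 0.893, 0.105]
contact_force: [-0.6, 0.2, 0.7]
width: 0.0369
```

```bash
python3 - <<'E'
from h import *
print(robot.read_state()['clock'])
a=robot.camera('side')[90:190,180:400,::-1];b=robot.camera('top')[100:245,190:410,::-1]
a=cv2.resize(a,None,fx=3,fy=2.4,interpolation=2);b=cv2.resize(b,None,fx=3,fy=2.4,interpolation=2)
cv2.imwrite('pics/f8.png',np.vstack([a,b]))
E
```

```text
32.125
```

View pics/f8.png

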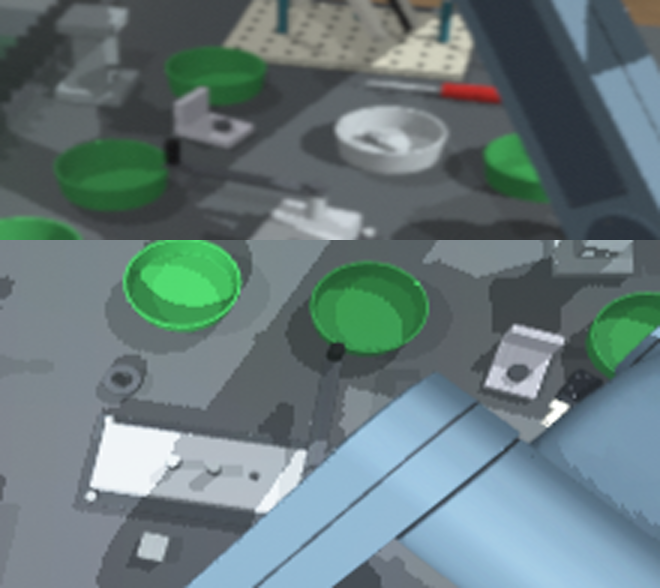

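The pin lies inside the dish (385,140 in the side half). The two retained pins are home, the bore is empty, and the keeper is swung out with its knob at (335,352). One numeric check of the keeper angle.

```bash
python3 - <<'E'
from h import *
im=robot.camera('top');g=im[:,:,:].max(2).astype(float)
w=g[138:156,294:312];print(w.astype(int)[::2,::2])
m=w<45;ys,xs=np.nonzero(m);u,v=xs.mean()+294,ys.mean()+138;print(u,v,m.sum())
k=px2w('top',u,v,.115);d=k[:2]-np.array([.4845,-.0822]);print(k,np.linalg.norm(d),np.degrees(np.arctan2(d[1],d[0])))
E
```

```text
[[ 74  97 145 140 140 158 157 156 157]
 [ 74  80 120 135 140 140 157 157 157]
 [ 74  74  83  98  99 125 151 157 157]
 [ 74  74  74  43  45  53 144 157 157]
 [ 74  74  74  41  46  45  92 103 126]
 [ 75  75  66  38  37  67  75  75  81]
 [ 76  75  78  55  61  73  74  75  75]
 [ 75  75  75  75  94  76  76  75  76]
 [ 86  76  76  92  94  77  75  76  76]]
300.8333333333333 146.88888888888889 18
[ 0.64797697 -0.10544223  0.115     ] 0.1651209326917321 -8.091758118240895
```

```bash
python3 -c "
from bench import robot
print(robot.job_done(),robot.read_state()['clock'])"
```

```text
the job is handed in; nothing more can be done
the job is handed in; nothing more can be done
```

The job is done and handed in at about 32 s (limit 67 s).

- **Keeper:** I swung it out by the knob and let go. From the grip positions, with the pivot worked out from the pin row, it stood at −9.4° in world axes against −9.3° for exactly square. A coarse reading from the top camera after release gave −8.1°. Its radius came out 5 mm short, so I trusted the grip figure.
- **Farthest pin:** about 12.9 N at about 8 mm of lift, held for more than 0.6 s. It is retained. I let go about 2 mm (about 4 N) before it was fully down, so the spring took it the rest of the way. There was a sideways force of about 7 N during this test.
- **Middle pin:** about 13 N at about 8 mm, held for more than 0.6 s. It is retained, and I lowered it to within about 0.6 mm of home before letting go.
- **Pin nearest the pivot:** it came up with about 0 N and lifted out, so it is the one not retained. I laid it in the steel reject dish.

My first tilt for laying the pin down ran into a joint limit while still above the dish. I backed off and tilted the other way.

The last pictures show the pin lying in the dish and the two retained pins home. The keeper is out, the dish and nearby items look undisturbed, and the gripper is clear of everything.

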